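Clear the pile of tube racks to their stations

TASK

Take the pile apart one thing at a time from the top and put each thing away: first stand the red-capped vial upright in the red round stand, then lay the blue, the green and the yellow rack, in that order, each flat and square within the white outline on the mat of its own colour. Set things down rather than dropping them, tip nothing over, and leave the two small cartons where they are.

Things in the scene. Friction and masses are not known exactly. Their poses are not given: they have to be found in the camera images.
- vial: Small upright vial, red cap and yellow label, 22 mm across, 58 mm tall, straight sides to about 35 mm up; grip it there; stands on top of the pile. Origin: centre of its underside; z up its axis.
- vial_stand: Red round open stand for the vial, 62 mm across, 13 mm high over all, opening about 50 mm across, inner floor 4 mm above the bench; fixed. Origin: centre of its underside, on the bench.
- rack_blue: Blue flat closed tube rack, solid block 109 x 66 x 23 mm (its x, y, z); top rack of the pile. Origin: centre of its underside; x along its 109 mm length, z up. The racks lie twisted on one another and a little off centre. Grip it across the 66 mm width.
- rack_green: Green flat closed tube rack, solid block 109 x 66 x 23 mm (its x, y, z); middle rack of the pile. Origin: centre of its underside; x along its 109 mm length, z up. The racks lie twisted on one another and a little off centre. Grip it across the 66 mm width.
- rack_yellow: Yellow flat closed tube rack, solid block 109 x 66 x 23 mm (its x, y, z); bottom rack of the pile, standing on the bench. Origin: centre of its underside; x along its 109 mm length, z up. The racks lie twisted on one another and a little off centre. Grip it across the 66 mm width.
- mat_blue: Blue flat bench mat, 129 x 86 mm, 3 mm thick, fixed, with a thin white printed rectangle the size of a rack. Origin: centre of its underside, on the bench; x along its 129 mm length.
- mat_green: Green flat bench mat, 129 x 86 mm, 3 mm thick, fixed, with a thin white printed rectangle the size of a rack. Origin: centre of its underside, on the bench; x along its 129 mm length.
- mat_yellow: Yellow flat bench mat, 129 x 86 mm, 3 mm thick, fixed, with a thin white printed rectangle the size of a rack. Origin: centre of its underside, on the bench; x along its 129 mm length.
- slide_carton: Bystander: small carton 28 x 78 x 30 mm (its x, y, z) lying loose on the bench; leave alone. Origin: centre of its underside.
- small_carton: Bystander: square carton 50 x 50 x 22 mm lying loose on the bench; leave alone. Origin: centre of its underside.
Things that resemble listed ones, but are neither listed nor needed, are in the scene too. Of the things that look like the mat_green, the larger one is meant.

How it is judged:
By the outcome, as a careful person would: the job done as asked, in the order asked, and still so for the second after the job is handed in, with the robot touching nothing.
It also fails if it takes over 102 s, if anything falls off the work surface, if the arm or the gripper's body presses on something with over 40 N, if the wrist force passes 120 N, or if a joint passes its speed limit or range.

ROBOT

A 7-joint arm with a two-finger parallel gripper is mounted at the origin on a cart in front of the work surface, level with it; the furniture and walls round the work are solid. World frame = base frame: x ahead of the robot, y to its left, z up, the work surface at z = 0. Lengths are in m, angles in degrees, forces in N, time in s.
With the tool pointing down it reaches from about 0.425 to 0.875 m from the base axis. Payload 4.7 kg.
Tool frame: the origin (TCP) lies at the very end of the fingers, on their centre line; the grasp point (between the pads) lies 19 mm behind it (env.grasp_offset is the distance from the TCP to the grasp point, in m); z points along the fingers, y is the line along which they close (so a half turn about z gives the same grasp; the last joint's range is limited). The gripper opens to 87 mm and grips with 3 to 60 N. Pads are 19 mm wide; open, the fingers measure 117 mm over their backs; the gripper's body (75 mm by 190 mm) begins 51 mm behind the grasp point.
Start: joints at [-67.26, 18.392, -4.016, 83.108, 1.295, 78.541, -3.26], TCP at [0.243, 0.603, 0.223] pointing down, gripper open.
Joint ranges: [-163.93, 163.93], [-17.29, 119.83], [-79.2, 71.16], [3.27, 140.29], [-89.18, 269.18], [5.43, 117.66], [-154.24, 154.24]. Speed limits (degrees/s): [147.25, 147.25, 180, 180, 180, 180, 180].

INTERFACE

Orientations are given as [roll, pitch, yaw] about the fixed x, y, z axes, in that order (R = Rz(yaw) Ry(pitch) Rx(roll)).
In Python, from cell import env gives the robot as it stands. The module is installed in compiled form; this text tells all that it offers.
- The arm moves only by the tool drive_tool, never from a script. Its argument "moves" is one flat list of numbers, 5 for each row, row after row: the shift along the tool's x, y, z in units of 40 mm (1.0 is 40 mm), then the turn about the tool's z in units of 10 degrees (1.0 is 10 degrees), then the finger opening in mm, from 0 to 87. A call has 1 to 5 rows; each row is the pose to reach, as a shift and turn from the pose commanded when the call began, along the tool's axes at that moment; what a row does not reach only later rows make up. A row lasts 1/8 s, in which the tool goes at most 62.5 mm and 10.7 degrees, less where a joint would pass 70% of its speed; a pose out of reach is approached as far as the arm can. A call with a gripper value outside its range is refused whole. The fingers move at their own pace and stop on an object; "squeeze" is the grip in N (left out, the last holds). Time passes only in rows, so rows that repeat a pose let the fingers close. It gives the time, the measured TCP pose, the force, the opening and the grip force at its end, in the units of the state.
- env.get_obs(): the state, without advancing time (a new reading comes with each control period).
- env.read_camera(name): name is "scene" or "top" or "wrist"; returns (picture, depth): 384x512x3 uint8, red, green, blue; 384x512 float32, m along the optical axis (not along the pixel's ray), 0 where there is no reading.
- env.camera_model(name): a dict with "K" (3x3 intrinsics, pixels), "rvec" (rotation vector, rad) and "tvec" (3), from world to camera coordinates, as OpenCV has them; the wrist camera has in their place "tool_from_camera" (4x4, takes a point from camera to tool coordinates, whose origin is the TCP and whose axes are the flange's). Camera axes: x right, y down, z forward; pixel columns grow to the right and rows downward; lengths in m; the calibration is good to about 2 mm. A picture is of the moment at which its call begins: read the wrist's pose just before it. camera_model takes no time and is no camera call.
- env.sign_off(): hands the job in; it is judged then, once.
The state is a dict: "time_s": time; "qpos": joint angles; "joint_velocities": joint speeds; "effort": joint torques, N m; "tool_pos": TCP position; "tool_rot": TCP orientation; "force": force on the tool from outside, world axes, zero at the start; "wrist_torque": the same for the moment, N m; "grip_width": finger opening in m; "grasp_force": force on a finger pad.
Only numpy, scipy, OpenCV 4.12 (cv2) and the standard library are available. Lean on these libraries where they do the work, as an engineer would, in place of code of your own. Each camera call takes 0.05 s, during which the arm holds its last target. There are 200 camera calls.

## Working session

There is one attempt and no reset: what is moved stays moved. The work goes in short steps, Python scripts to look and compute and a tool call to move; the robot and the scene stay as the last step left them, time stands still between calls to the robot, and variables do not carry over. Pictures are saved under pics/ and viewed, at most 14 in all, crops included, and the job is handed in when it is done.

Besides the shell and the picture viewer there is one more tool, called as name(argument=value, ...), one argument or row to a line, values as JSON. drive_tool: Moves the arm, as the interface text tells. Its arguments: {"type":"object","properties":{"moves":{"type":"array","items":{"type":"number"}},"squeeze":{"type":"number"}},"required":["moves"]}

```bash
ls; mkdir -p pics
cat > h.py <<'E'
import numpy as np,cv2
from cell import env
from scipy.spatial.transform import Rotation as R
def snap(n,f):
    o=env.get_obs(); im,d=env.read_camera(n); cv2.imwrite(f'pics/{f}.png',im[:,:,::-1]); np.savez(f'pics/{f}.npz',im=im,d=d,p=o['tool_pos'],r=o['tool_rot'])
    return o
def T(n,f):
    m=env.camera_model(n); z=np.load(f'pics/{f}.npz')
    if n=='wrist':
        W=np.eye(4); W[:3,:3]=R.from_euler('xyz',z['r'],degrees=True).as_matrix(); W[:3,3]=z['p']; W=W@np.array(m['tool_from_camera'])
    else:
        C=np.eye(4); C[:3,:3]=cv2.Rodrigues(np.array(m['rvec'],float))[0]; C[:3,3]=np.ravel(m['tvec']); W=np.linalg.inv(C)
    return np.array(m['K']),W,z['im'],z['d']
def cloud(n,f):
    K,W,im,d=T(n,f); v,u=np.mgrid[:d.shape[0],:d.shape[1]]
    P=np.stack([(u-K[0,2])/K[0,0]*d,(v-K[1,2])/K[1,1]*d,d],-1)
    return P@W[:3,:3].T+W[:3,3],im,d
def onz(n,f,uv,z):
    K,W,im,d=T(n,f); r=W[:3,:3]@np.linalg.solve(K,[uv[0],uv[1],1]); return W[:3,3]+r*(z-W[2,3])/r[2]
E
python3 - <<'E'
from h import *
o=snap('top','t0'); snap('scene','s0')
print(o)
for n,f in(('top','t0'),('scene','s0')):
    K,W,im,d=T(n,f);print(K,W)
E
```

```text
pics
{'time_s': 0.0, 'qpos': array([-67.2603743 ,  18.43969839,  -4.01390733,  83.17610207,
         1.29352419,  78.54151044,  -3.26170782]), 'joint_velocities': array([-0.09978093, -0.06262859,  0.06910694,  0.10118336, -0.01760003,
       -0.07156544, -0.11276073]), 'effort': array([-3.50086236e-05, -4.91299975e+01, -4.04041819e-01, -3.12521768e+01,
       -6.39515393e-02,  4.39902884e-02,  1.88663735e-04]), 'tool_pos': array([0.24261933, 0.60240831, 0.22144354]), 'tool_rot': array([-1.79887847e+02,  4.93173783e-03,  1.58066612e+02]), 'force': array([ 0.77936238,  0.14127828, -0.32171095]), 'wrist_torque': array([ 0.01889771, -0.03376138, -0.01030843]), 'grasp_force': 0.0, 'grip_width': 0.08706937553161634}
[[500.00707811   0.         260.66026403]
 [  0.         500.00707811 196.09124511]
 [  0.           0.           1.        ]] [[-0.01349715 -0.9911887   0.13176792  0.32067271]
 [-0.9998547   0.01475087  0.00854316  0.04278491]
 [-0.01041158 -0.13163347 -0.99124378  1.34563425]
 [ 0.          0.          0.          1.        ]]
[[418.12616556   0.         256.97106676]
 [  0.         418.12616556 193.05785777]
 [  0.           0.           1.        ]] [[ 0.89190019 -0.20229021  0.40446597 -0.04155208]
 [-0.45176452 -0.35787868  0.81720968 -0.97898804]
 [-0.02056377 -0.91159285 -0.41057961  0.58752483]
 [ 0.          0.          0.          1.        ]]
```

View pics/t0.png

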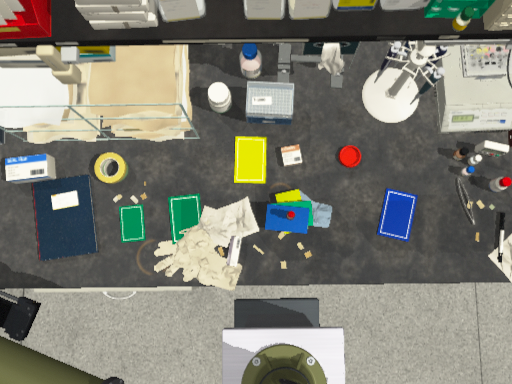

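View pics/s0.png

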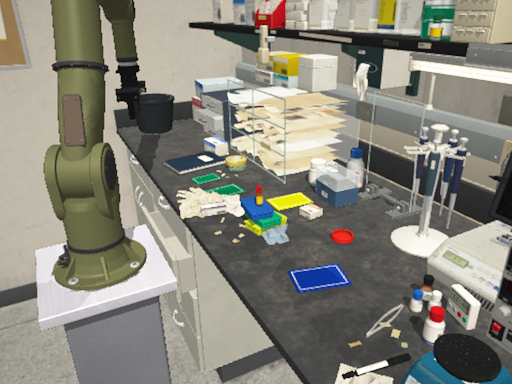

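The top view shows the vial on the pile at (291,215), with a decoy red-capped bottle at (502,183). The stand is at (349,156). The mats are blue (397,214), yellow (250,160) and green (185,218), the last being larger than the decoy at (132,223). The cartons are at (291,155) and about (235,250). I'll check these choices in a close crop.

Run:
```python
from h import *
im=cv2.imread('pics/t0.png')
c=cv2.resize(im[130:280,110:360],None,fx=3.2,fy=3.2,interpolation=cv2.INTER_CUBIC);cv2.imwrite('pics/c0.png',c)
P,im,d=cloud('top','t0')
for n,u,v in[('vial',291,215),('blue',275,222),('green',309,217),('yel',285,196),('glove',238,215),('glove2',321,213),('stand',349,156),('mb',397,214),('mg',185,218),('mgs',132,223),('my',250,160),('sc',291,155),('slide',235,250),('bench',330,240)]:
    print(n,P[v,u].round(4))
```

```text
vial [ 0.4351 -0.0204  0.1251]
blue [0.4229 0.018  0.0697]
green [ 0.4364 -0.071   0.048 ]
yel [ 0.4958 -0.0108  0.0226]
glove [0.448  0.1158 0.0094]
glove2 [ 0.451  -0.1078  0.0008]
stand [ 0.6067 -0.1891  0.    ]
mb [ 0.4451 -0.3114  0.0036]
mg [0.4426 0.2593 0.0025]
mgs [0.4313 0.4029 0.0008]
my [0.5985 0.0821 0.0062]
sc [ 0.6068 -0.0291  0.0241]
slide [0.3542 0.1232 0.0305]
bench [ 0.3782 -0.1302 -0.0025]
```

View pics/c0.png

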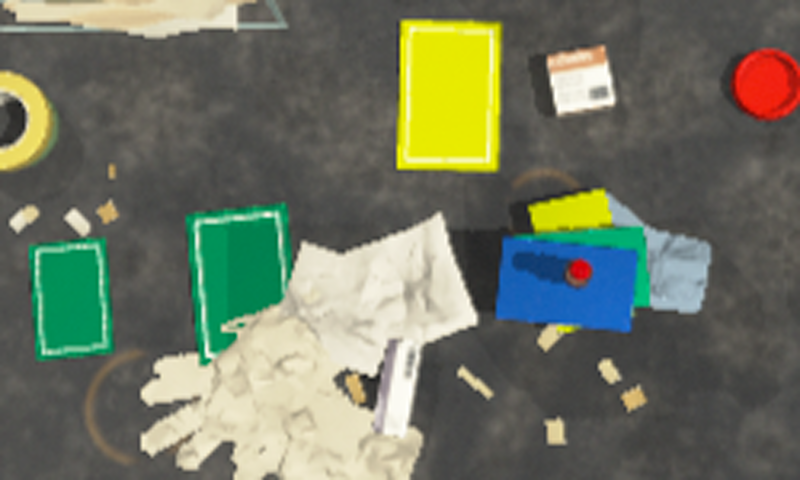

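The crop confirms the vial stands on the blue rack at (580,270), the larger green mat is at (240,285) partly covered by paper and gloves, and the slide carton lies at (400,385). I'll fit the shapes next.

```bash
cat > fit.py <<'E'
from h import *
def rect(n,f,name,hue,zlo,zhi,box,smin=120,fill=True):
    P,im,d=cloud(n,f); h=cv2.cvtColor(im,cv2.COLOR_RGB2HSV)
    m=(d>0)&(abs(h[...,0].astype(int)-hue)<12)&(h[...,1]>smin)&(P[...,2]>zlo)&(P[...,2]<zhi)&(P[...,0]>box[0])&(P[...,0]<box[1])&(P[...,1]>box[2])&(P[...,1]<box[3])
    m=m.astype(np.uint8); k,l,s,c=cv2.connectedComponentsWithStats(m)
    i=1+s[1:,4].argmax(); q=P[l==i]; (cx,cy),(w,hh),a=cv2.minAreaRect((q[:,:2]*1000).astype(np.float32))
    if w<hh: w,hh,a=hh,w,a+90
    print(name,'c',round(cx,1),round(cy,1),'LxW',round(w,1),round(hh,1),'ang',round((a+90)%180-90,1),'z',np.median(q[:,2]).round(4),len(q),'x',s[i]); return P,l==i
E
python3 - <<'E'
from fit import *
rect('top','t0','blueR',112,.055,.085,(.3,.6,-.2,.15))
rect('top','t0','greenR',75,.03,.06,(.3,.6,-.2,.15))
rect('top','t0','yelR',30,.01,.04,(.3,.54,-.2,.15))
rect('top','t0','blueM',116,-.01,.015,(.3,.7,-.45,-.2))
rect('top','t0','greenM',75,-.01,.015,(.3,.7,.17,.34))
rect('top','t0','greenS',75,-.01,.015,(.3,.7,.35,.5))
rect('top','t0','yelM',30,-.01,.015,(.52,.75,-.0,.2))
rect('top','t0','stand',0,-.01,.03,(.5,.75,-.3,-.1))
rect('top','t0','vial',0,.08,.15,(.3,.6,-.2,.15))
P,im,d=cloud('top','t0')
# heights over green mat area
for x in np.arange(.52,.34,-.02):
    r=[]
    for y in np.arange(.34,.08,-.02):
        k=(abs(P[...,0]-x)<.01)&(abs(P[...,1]-y)<.01); r.append(int(np.max(P[k][:,2])*1000) if k.any() else -99)
    print(round(x,2),r)
print(env.camera_model('wrist'))
E
```

```text
blueR c 431.1 -11.2 LxW 108.0 65.6 ang 83.2 z 0.0697 1004 x [ 265  204   44   30 1004]
greenR c 445.5 -34.6 LxW 89.1 64.9 ang -86.5 z 0.0467 210 x [277 201  36  25 210]
yelR c 493.2 -18.0 LxW 66.0 30.2 ang -78.7 z 0.023 246 x [275 189  27  14 246]
blueM c 444.9 -312.3 LxW 132.6 88.6 ang -14.4 z 0.0034 1343 x [ 377  188   41   54 1343]
greenM c 442.1 258.3 LxW 107.3 67.5 ang 5.4 z 0.0036 761 x [172 198  27  42 761]
greenS c 431.8 403.4 LxW 99.6 69.3 ang 5.2 z 0.003 774 x [119 204  27  39 774]
yelM c 601.8 82.2 LxW 134.3 87.8 ang -0.9 z 0.0037 1413 x [ 234  136   33   48 1413]
stand c 605.9 -189.6 LxW 66.7 60.2 ang -46.1 z 0.0054 419 x [338 145  24  23 419]
vial c 435.7 -15.4 LxW 16.9 7.0 ang 30.2 z 0.1258 10 x [288 212   5   6  10]
0.52 [5, 8, 7, 7, 8, 5, 7, 6, 5, 6, 9, 6, 5]
0.5 [7, 7, 7, 9, 8, 10, 8, 5, 6, 5, 5, 7, 11]
0.48 [7, 5, 14, 12, 11, 8, 11, 7, 5, 8, 7, 12, 15]
0.46 [7, 4, 10, 9, 10, 10, 10, 17, 11, 16, 15, 12, 22]
0.44 [7, 5, 10, 9, 10, 8, 10, 12, 14, 15, 13, 20, 22]
0.42 [6, 6, 9, 11, 9, 10, 16, 20, 17, 14, 12, 19, 24]
0.4 [5, 6, 8, 14, 11, 16, 15, 18, 18, 22, 27, 31, 15]
0.38 [6, 9, 10, 13, 16, 17, 14, 14, 15, 15, 35, 36, 33]
0.36 [7, 8, 8, 13, 20, 17, 13, 11, 9, 11, 35, 35, 5]
{'K': array([[304.58808806,   0.        , 255.11870416],
       [  0.        , 304.58808806, 193.87763218],
       [  0.        ,   0.        ,   1.        ]]), 'tool_from_camera': array([[-4.08263290e-04, -9.55122313e-01, -2.96211413e-01,
         8.05122825e-02],
       [ 9.99999624e-01, -1.63153536e-04, -8.52200635e-04,
        -9.11359558e-04],
       [ 7.65627902e-04, -2.96211649e-01,  9.55122020e-01,
        -1.61583364e-01],
       [ 0.00000000e+00,  0.00000000e+00,  0.00000000e+00,
         1.00000000e+00]])}
```

```bash
cat >> h.py <<'E'
def go(*ts,cmd=None):
    # targets (x,y,z,yaw) -> rows relative to current (or given) pose
    o=env.get_obs(); p=np.array(o['tool_pos']);r=np.array(o['tool_rot'])
    if cmd: p=np.array(cmd[:3]); r=np.array([180,0,cmd[3]])
    M=R.from_euler('xyz',r,degrees=True).as_matrix()
    print('at',p.round(4),r.round(2),'t',round(o['time_s'],2),'w',round(o['grip_width'],4),'f',o['force'].round(1))
    for t in ts:
        s=M.T@(np.array(t[:3])-p)/.04; dy=(r[2]-t[3]+180)%360-180
        print(t,'->',s.round(3),round(dy/10,3))
E
python3 -c "
from h import *
go((.47,.25,.24,115),(.455,0,.24,83.2))"
```

```text
at [0.2426 0.6025 0.2216] [-179.9     0.    158.07] t 0.1 w 0.0874 f [ 0.1 -0.1  0.3]
(0.47, 0.25, 0.24, 115) -> [-8.564 -6.052 -0.45 ] 4.307
(0.455, 0, 0.24, 83.2) -> [-10.55  -11.99   -0.439] 7.487
```

drive_tool(
  moves=[-1.5,-1.0,-0.4,1,87,-3,-2,-0.45,2,87,-4.5,-3,-0.45,3,87,-6,-4.2,-0.45,4,87,-7.4,-5.2,-0.45,5,87],
)

```text
time_s: 0.72
tool_pos: [0.4135, 0.3407, 0.2403]
tool_rot: [-180.0, -0.0, 107.7]
force: [0.7, -0.2, 0.2]
grip_width: 0.0867
grasp_force: 0.0
```

```bash
python3 -c "
from h import *
go((.455,0,.24,83.2))"
```

```text
at [0.4135 0.3407 0.2403] [-179.99   -0.    107.74] t 0.72 w 0.0867 f [ 0.7 -0.2  0.2]
(0.455, 0, 0.24, 83.2) -> [-8.430e+00 -1.606e+00  6.000e-03] 2.454
```

```bash
python3 -c "
from h import *
snap('wrist','w0')
from fit import *
rect('wrist','w0','gM',75,-.01,.015,(.3,.7,.1,.34))"
```

```text
gM c 443.2 252.5 LxW 106.4 63.4 ang 5.5 z 0.0024 2354 x [ 223  199   75   55 2354]
```

View pics/w0.png

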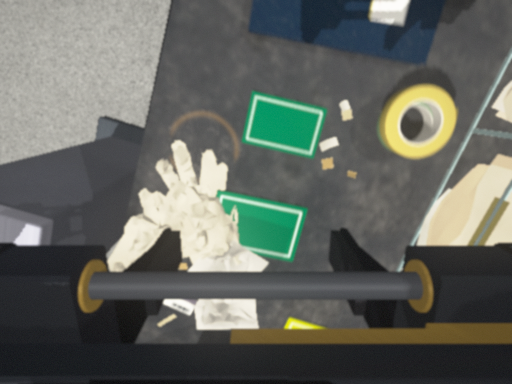

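drive_tool(
  moves=[-1.5,-0.3,0,0.6,87,-3,-0.6,0,1.2,87,-4.5,-0.9,0,1.8,87,-6,-1.2,0,2.45,87,-7.4,-1.5,0,2.45,87],
)

```text
time_s: 1.4
tool_pos: [0.4474, 0.0407, 0.2404]
tool_rot: [180.0, -0.0, 83.5]
force: [0.4, 0.2, 0.5]
grip_width: 0.0874
grasp_force: 0.0
```

drive_tool(
  moves=[-0.8,0,0,0,87,-0.8,0,0,0,87,-0.8,0,0,0,87],
)

```text
time_s: 1.78
tool_pos: [0.4439, 0.0121, 0.2403]
tool_rot: [-180.0, -0.0, 83.6]
force: [-0.8, 0.3, 0.0]
grip_width: 0.0869
grasp_force: 0.0
```

```bash
python3 -c "
from fit import *
snap('wrist','w1')
rect('wrist','w1','blueR',112,.055,.085,(.3,.6,-.2,.15))
rect('wrist','w1','vial',0,.11,.15,(.3,.6,-.2,.15))
rect('wrist','w1','vialy',25,.075,.11,(.3,.6,-.2,.15))
go()"
```

```text
blueR c 433.7 -14.8 LxW 108.3 65.7 ang 83.2 z 0.0684 4476 x [ 219  151   60   90 4476]
vial c 446.7 -19.4 LxW 1.7 0.4 ang -60.3 z 0.1189 4 x [260 216   2   3   4]
vialy c 442.5 -13.2 LxW 12.1 2.1 ang -17.1 z 0.0925 42 x [250 200  12   7  42]
at [0.4439 0.0124 0.2403] [-1.7999e+02 -1.0000e-02  8.3700e+01] t 1.82 w 0.0872 f [ 0.   0.5 -0. ]
```

View pics/w1.png

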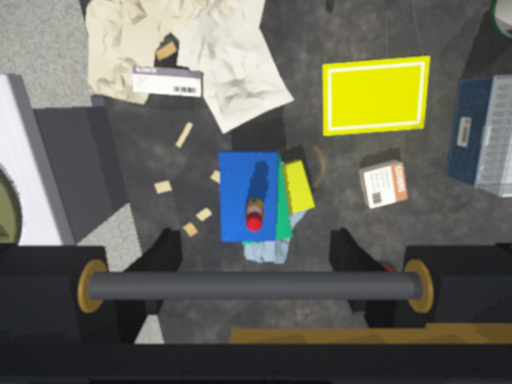

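```bash
python3 -c "
from h import *
im=cv2.imread('pics/w1.png')[140:260,200:330]; cv2.imwrite('pics/c1.png',cv2.resize(im,None,fx=5,fy=5,interpolation=cv2.INTER_NEAREST))
im=cv2.imread('pics/t0.png')[190:245,255:340]
cv2.imwrite('pics/c2.png',cv2.resize(im,None,fx=8,fy=8,interpolation=cv2.INTER_NEAREST))
a=cv2.imread('pics/c1.png');b=cv2.imread('pics/c2.png')
c=np.zeros((600,a.shape[1]),np.uint8)
s=np.zeros((600,800,3),np.uint8); s[:440,:680]=b; cv2.imwrite('pics/c2.png',s[:440,:680])
for n,f in(('top','t0'),('wrist','w1')):
  P,im,d=cloud(n,f);h=cv2.cvtColor(im,cv2.COLOR_RGB2HSV)
  m=((h[...,0]<8)|(h[...,0]>172))&(h[...,1]>130)&(h[...,2]>90)
  q=(abs(P[...,0]-.44)<.05)&(abs(P[...,1]+.02)<.05)
  v,u=np.nonzero(m&q);print(n,u.min(),u.max(),v.min(),v.max(),u.mean(),v.mean(),len(u))
  for z in(.115,.127):print(z,onz(n,f,(u.mean(),v.mean()),z))
"
```

```text
top 288 294 211 217 290.8857142857143 214.11428571428573 35
0.115 [ 0.43825636 -0.02064285  0.115     ]
0.127 [ 0.4371098  -0.02002436  0.127     ]
wrist 247 261 212 229 253.6747572815534 220.82038834951456 206
0.115 [ 0.4390441  -0.02487033  0.115     ]
0.127 [ 0.43965461 -0.01998916  0.127     ]
```

View pics/c1.png

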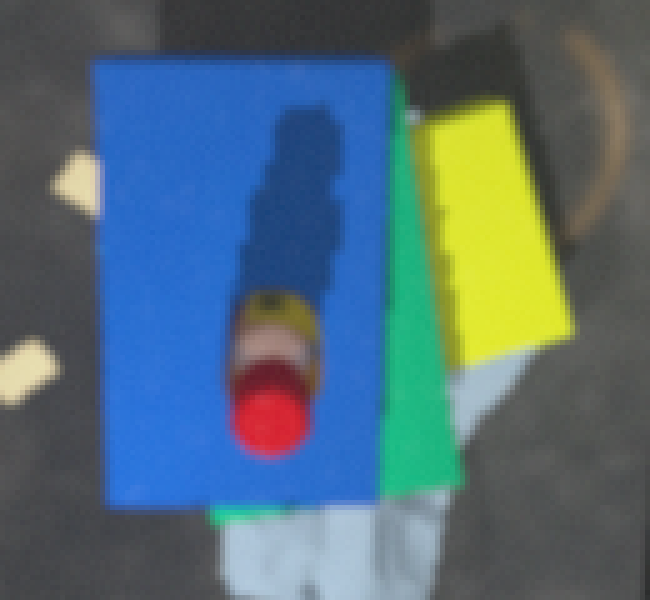

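```bash
python3 -c "
from h import *
for uv in((254,198.4),):print(onz('wrist','w1',uv,.07))
print(onz('wrist','w1',(254,223.6),.127))
go((.4385,-.021,.15,83.2),(.4385,-.021,.082,83.2))"
```

```text
[ 0.44023886 -0.01572101  0.07      ]
[ 0.43964147 -0.02292256  0.127     ]
at [0.4439 0.0124 0.2403] [-1.7999e+02 -1.0000e-02  8.3700e+01] t 1.82 w 0.0872 f [ 0.   0.5 -0. ]
(0.4385, -0.021, 0.15, 83.2) -> [-0.845 -0.042  2.258] 0.05
(0.4385, -0.021, 0.082, 83.2) -> [-0.846 -0.041  3.958] 0.05
```

drive_tool(
  moves=[-0.88,-0.03,1.0,0.05,87,-0.88,-0.03,2.3,0.05,87,-0.88,-0.03,3.2,0.05,87,-0.88,-0.03,3.8,0.05,87,-0.88,-0.03,3.95,0.05,87],
  squeeze=12,
)

```text
time_s: 2.45
tool_pos: [0.4377, -0.0228, 0.0809]
tool_rot: [-179.8, 0.1, 83.2]
force: [-0.3, 0.1, 0.6]
grip_width: 0.0869
grasp_force: 0.0
```

drive_tool(
  moves=[0,0,0,0,87,0,0,0,0,60,0,0,0,0,35,0,0,0,0,15,0,0,0,0,15],
)

```text
time_s: 3.08
tool_pos: [0.439, -0.0239, 0.0827]
tool_rot: [180.0, -0.0, 83.1]
force: [-0.1, -0.7, 0.5]
grip_width: 0.0546
grasp_force: 0.0
```

drive_tool(
  moves=[0,0,0,0,15,0,0,0,0,15,0,0,0,0,15],
)

```text
time_s: 3.45
tool_pos: [0.4388, -0.0239, 0.0825]
tool_rot: [-180.0, -0.0, 83.1]
force: [-0.5, 0.4, -0.5]
grip_width: 0.0252
grasp_force: 0.0
```

drive_tool(
  moves=[0,0,0,0,15,0,0,0,0,15,0,0,-0.3,0,15,0,0,-0.6,0,15,0,0,-1,0,15],
)

```text
time_s: 4.08
tool_pos: [0.4389, -0.0239, 0.1237]
tool_rot: [180.0, -0.0, 83.1]
force: [0.2, -0.1, -1.0]
grip_width: 0.0209
grasp_force: 12.0
```

```bash
python3 -c "
from h import *
go((.47,-.024,.15,83.2),(.606,-.1896,.10,75),(.606,-.1896,.03,75),(.606,-.1896,.018,75))
P,im,d=cloud('top','t0');h=cv2.cvtColor(im,cv2.COLOR_RGB2HSV)
m=((h[...,0]<8)|(h[...,0]>172))&(h[...,1]>130)&(abs(P[...,0]-.606)<.06)&(abs(P[...,1]+.19)<.06)
v,u=np.nonzero(m);print(u.min(),u.max(),v.min(),v.max(),onz('top','t0',((u.min()+u.max())/2,(v.min()+v.max())/2),.01))
"
```

```text
at [ 0.4389 -0.0239  0.1237] [ 1.7998e+02 -1.0000e-02  8.3060e+01] t 4.08 w 0.0209 f [ 0.2 -0.1 -1. ]
(0.47, -0.024, 0.15, 83.2) -> [ 0.092  0.772 -0.658] -0.014
(0.606, -0.1896, 0.1, 75) -> [-3.608  4.647  0.593] 0.806
(0.606, -0.1896, 0.03, 75) -> [-3.608  4.646  2.343] 0.806
(0.606, -0.1896, 0.018, 75) -> [-3.608  4.646  2.643] 0.806
338 361 145 167 [ 0.60456985 -0.1887032   0.01      ]
```

drive_tool(
  moves=[-0.7,0.9,-0.2,0.2,15,-1.5,1.9,-0.2,0.4,15,-2.4,3.1,-0.2,0.6,15,-3.2,4.1,0,0.8,15,-3.6,4.62,0.6,0.8,15],
)

```text
time_s: 4.7
tool_pos: [0.6079, -0.1917, 0.1003]
tool_rot: [179.7, 0.1, 75.0]
force: [0.3, 0.6, 0.2]
grip_width: 0.0213
grasp_force: 12.0
```

drive_tool(
  moves=[0,0,0,0,15,0,0,0,0,15],
)

```text
time_s: 4.95
tool_pos: [0.6049, -0.1884, 0.0993]
tool_rot: [-180.0, -0.0, 75.1]
force: [0.2, 0.3, -0.0]
grip_width: 0.021
grasp_force: 12.0
```

```bash
python3 -c "
from h import *
snap('wrist','w2')
go((.605,-.189,.03,75),(.605,-.189,.018,75))
P,im,d=cloud('wrist','w2');h=cv2.cvtColor(im,cv2.COLOR_RGB2HSV)
m=((h[...,0]<8)|(h[...,0]>172))&(h[...,1]>130)&(abs(P[...,0]-.606)<.06)&(abs(P[...,1]+.19)<.06)&(P[...,2]<.03)
v,u=np.nonzero(m);print(len(u),P[m].min(0),P[m].max(0))
"
```

```text
at [ 0.6051 -0.1881  0.0997] [ 1.7995e+02 -8.0000e-02  7.5130e+01] t 5.0 w 0.021 f [-0.9 -0.3 -0.5]
(0.605, -0.189, 0.03, 75) -> [-0.026  0.002  1.742] 0.013
(0.605, -0.189, 0.018, 75) -> [-2.600e-02  2.000e-03  2.042e+00] 0.013
3455 [ 0.57485744 -0.2267773  -0.00262389] [ 0.63714608 -0.16183986  0.01429286]
```

View pics/w2.png

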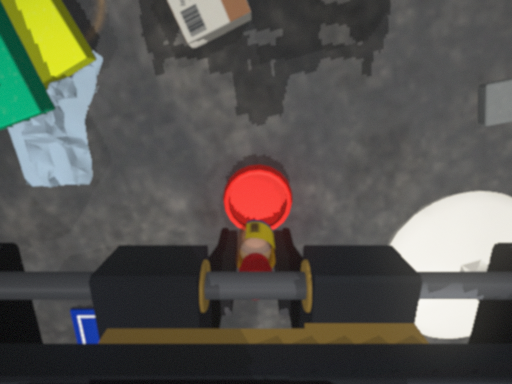

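The wrist view shows the held vial at (257,245) just above the stand ring centred at (258,197). They are aligned in x.

drive_tool(
  moves=[-0.06,0.02,0.6,0,15,-0.06,0.02,1.2,0,15,-0.06,0.02,1.7,0,15,-0.06,0.02,1.95,0,15,-0.06,0.02,1.99,0,15],
)

```text
time_s: 5.62
tool_pos: [0.605, -0.1913, 0.0188]
tool_rot: [-180.0, -0.0, 75.1]
force: [0.7, 0.7, -0.1]
grip_width: 0.0214
grasp_force: 12.0
```

drive_tool(
  moves=[0,0,0,0,15,0,0,0.03,0,15,0,0,0.06,0,15],
)

```text
time_s: 6.0
tool_pos: [0.6056, -0.1919, 0.0175]
tool_rot: [179.9, -0.0, 75.1]
force: [-1.8, 0.8, 9.1]
grip_width: 0.021
grasp_force: 12.0
```

drive_tool(
  moves=[0,0,-0.02,0,24,0,0,-0.02,0,30,0,0,-0.02,0,40,0,0,-0.02,0,45,0,0,-0.02,0,45],
)

```text
time_s: 6.62
tool_pos: [0.605, -0.1916, 0.0172]
tool_rot: [-180.0, -0.0, 75.1]
force: [-0.4, -0.2, -0.4]
grip_width: 0.0439
grasp_force: 0.0
```

drive_tool(
  moves=[0,0,-0.3,0,50,0,0,-1,0,60,0,0,-2,0,87,0,0,-3.2,0,87,0,0,-4,0,87],
)

```text
time_s: 7.25
tool_pos: [0.6058, -0.1924, 0.1808]
tool_rot: [179.8, -0.0, 75.0]
force: [0.9, 0.7, -0.6]
grip_width: 0.0814
grasp_force: 0.0
```

```bash
python3 -c "
from fit import *
snap('wrist','w3')
go((.5,-.02,.18,83.2),(.432,-.012,.18,83.2))
P,im,d=cloud('wrist','w3')
cv2.imwrite('pics/c3.png',cv2.resize(im[100:260,160:360,::-1],None,fx=3,fy=3))
"
```

```text
at [ 0.6077 -0.1931  0.1849] [ 1.7947e+02 -6.0000e-02  7.5040e+01] t 7.3 w 0.0837 f [ 0.5 -1.5  2.6]
(0.5, -0.02, 0.18, 83.2) -> [ 3.486 -3.72   0.092] -0.816
(0.432, -0.012, 0.18, 83.2) -> [ 3.241 -5.414  0.076] -0.816
```

View pics/c3.png

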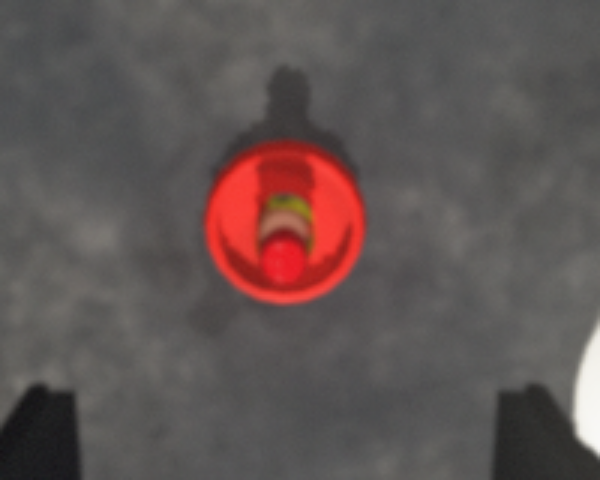

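The crop shows the vial standing upright and central in the red ring, at (285,240). Next is the blue rack.

```bash
python3 -c "
from fit import *
go((.45,.03,.24,83.2))"
```

```text
at [ 0.6077 -0.1931  0.1849] [ 1.7947e+02 -6.0000e-02  7.5040e+01] t 7.3 w 0.0837 f [ 0.5 -1.5  2.6]
(0.45, 0.03, 0.24, 83.2) -> [ 4.373 -5.237 -1.421] -0.816
```

drive_tool(
  moves=[0.9,-1.1,-0.7,-0.2,87,1.9,-2.2,-1.3,-0.4,87,2.9,-3.4,-1.4,-0.82,87,3.8,-4.5,-1.4,-0.82,87,4.37,-5.24,-1.4,-0.82,87],
)

```text
time_s: 7.92
tool_pos: [0.4461, 0.0335, 0.2341]
tool_rot: [179.9, -0.1, 83.4]
force: [1.4, 0.1, -0.3]
grip_width: 0.0869
grasp_force: 0.0
```

drive_tool(
  moves=[0,0,0,0,87,0,0,0,0,87],
)

```text
time_s: 8.18
tool_pos: [0.4481, 0.0303, 0.2339]
tool_rot: [179.9, -0.0, 83.2]
force: [0.3, 0.3, 0.6]
grip_width: 0.0871
grasp_force: 0.0
```

```bash
python3 -c "
from fit import *
snap('wrist','w4');snap('top','t4')
for n,f in(('wrist','w4'),('top','t4')):
  rect(n,f,'blueR',112,.055,.085,(.3,.6,-.2,.15))
  rect(n,f,'greenR',75,.03,.06,(.3,.6,-.2,.15))
  rect(n,f,'yelR',30,.01,.04,(.3,.54,-.2,.15))
im=cv2.imread('pics/w4.png')[120:250,190:340]; cv2.imwrite('pics/c4.png',cv2.resize(im,None,fx=4,fy=4,interpolation=cv2.INTER_CUBIC))
go((.433,-.014,.11,83.2),(.433,-.014,.049,83.2))"
```

```text
blueR c 433.5 -15.0 LxW 109.0 65.4 ang 83.4 z 0.0684 5011 x [ 217  168   59   90 5011]
greenR c 477.1 -27.6 LxW 108.2 20.6 ang 84.3 z 0.0454 701 x [275 171  17  84 701]
yelR c 495.1 -21.3 LxW 66.7 33.7 ang -82.0 z 0.0224 1139 x [ 280  175   33   53 1139]Traceback (most recent call last):
  File "<string>", line 5, in <module>
    rect(n,f,'blueR',112,.055,.085,(.3,.6,-.2,.15))
    ~~~~^^^^^^^^^^^^^^^^^^^^^^^^^^^^^^^^^^^^^^^^^^^
  File "fit.py", line 6, in rect
    i=1+s[1:,4].argmax(); q=P[l==i]; (cx,cy),(w,hh),a=cv2.minAreaRect((q[:,:2]*1000).astype(np.float32))
        ~~~~~~~~~~~~~~^^
ValueError: attempt to get argmax of an empty sequence
```

```bash
python3 -c "
from fit import *
go((.4335,-.015,.11,83.4),(.4335,-.015,.049,83.4))"
```

```text
at [0.4483 0.0298 0.2335] [1.7997e+02 1.0000e-02 8.3110e+01] t 8.28 w 0.0869 f [ 0.2 -0.3 -1.4]
(0.4335, -0.015, 0.11, 83.4) -> [-1.156 -0.234  3.089] -0.029
(0.4335, -0.015, 0.049, 83.4) -> [-1.156 -0.234  4.614] -0.029
```

drive_tool(
  moves=[-0.6,-0.1,1.2,-0.03,87,-1.16,-0.23,2.5,-0.03,87,-1.16,-0.23,3.6,-0.03,87,-1.16,-0.23,4.3,-0.03,87,-1.16,-0.23,4.57,-0.03,87],
  squeeze=35,
)

```text
time_s: 8.9
tool_pos: [0.4322, -0.0153, 0.049]
tool_rot: [-179.9, 0.1, 83.4]
force: [-0.4, 0.1, -0.4]
grip_width: 0.0874
grasp_force: 0.0
```

drive_tool(
  moves=[0,0,0,0,87,0,0,0,0,75,0,0,0,0,62,0,0,0,0,60,0,0,0,0,60],
)

```text
time_s: 9.52
tool_pos: [0.4334, -0.0135, 0.0511]
tool_rot: [180.0, -0.0, 83.6]
force: [-1.5, 1.0, 4.8]
grip_width: 0.066
grasp_force: 35.0
```

```bash
python3 -c "
from fit import *
go()
for k,f in((1,'t0'),):
  pass"
```

```text
at [ 0.4334 -0.0135  0.0511] [ 1.7996e+02 -5.0000e-02  8.3580e+01] t 9.53 w 0.066 f [-1.5  1.   4.8]
```

drive_tool(
  moves=[0,0,-0.2,0,60,0,0,-0.6,0,60,0,0,-1.5,0,60,0,0,-2.8,0,60,-0.5,0.3,-4,0,60],
)

```text
time_s: 10.15
tool_pos: [0.4422, -0.034, 0.2122]
tool_rot: [180.0, -0.1, 83.7]
force: [1.9, -0.5, -0.9]
grip_width: 0.0656
grasp_force: 35.0
```

```bash
python3 -c "
from fit import *
go((.5,-.2,.26,83),(.47,-.44,.28,76))"
```

```text
at [ 0.4422 -0.034   0.2122] [ 1.800e+02 -6.000e-02  8.375e+01] t 10.15 w 0.0656 f [ 1.9 -0.5 -0.9]
(0.5, -0.2, 0.26, 83) -> [-3.967  1.889 -1.199] 0.075
(0.47, -0.44, 0.28, 76) -> [-10.013   1.797  -1.706] 0.775
```

drive_tool(
  moves=[-1.3,0.6,-0.4,0.1,60,-2.6,1.3,-0.8,0.2,60,-4,1.9,-1.2,0.3,60,-5.5,1.9,-1.4,0.4,60,-7,1.9,-1.7,0.6,60],
)

```text
time_s: 10.78
tool_pos: [0.4866, -0.323, 0.2788]
tool_rot: [-180.0, 0.0, 77.6]
force: [0.6, -0.5, -1.0]
grip_width: 0.0655
grasp_force: 35.0
```

drive_tool(
  moves=[-1.5,0,0,0.1,60,-3,0,0,0.1,60,-3,0,0,0.1,60,-3,0,0,0.1,60],
)

```text
time_s: 11.28
tool_pos: [0.4608, -0.4387, 0.2781]
tool_rot: [-180.0, -0.1, 76.5]
force: [0.0, 1.3, -1.0]
grip_width: 0.0654
grasp_force: 35.0
```

```bash
python3 -c "
from fit import *
snap('wrist','w5')
P,m=rect('wrist','w5','blueM',116,-.01,.02,(.3,.7,-.45,-.2))
P,im,d=cloud('wrist','w5')
h=cv2.cvtColor(im,cv2.COLOR_RGB2HSV)
w=(h[...,1]<70)&(h[...,2]>150)&(abs(P[...,0]-.445)<.1)&(abs(P[...,1]+.313)<.08)&(P[...,2]<.02)
q=P[w]; print(cv2.minAreaRect((q[:,:2]*1000).astype(np.float32)),len(q))
go((.446,-.314,.07,-14))
"
```

```text
blueM c 445.4 -315.2 LxW 108.0 64.9 ang -14.1 z 0.0023 4196 x [ 181   45   82   53 4196]
((445.5279541015625, -315.22454833984375), (73.5625228881836, 116.99872589111328), 75.25727844238281) 732
at [ 0.4619 -0.4376  0.2782] [-1.7999e+02 -8.0000e-02  7.6660e+01] t 11.32 w 0.0655 f [ 1.2  0.1 -1.2]
(0.446, -0.314, 0.07, -14) -> [ 2.907 -1.098  5.209] 9.066
```

View pics/w5.png

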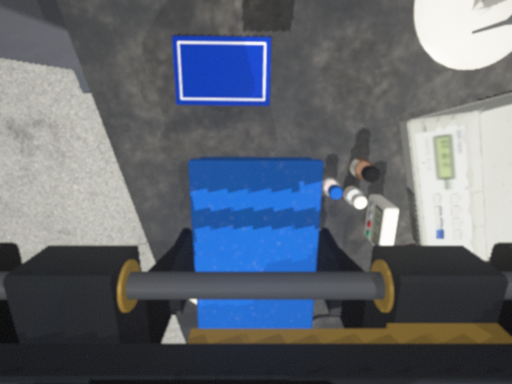

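drive_tool(
  moves=[0.6,-0.2,0.2,1,60,1.2,-0.4,0.5,2,60,1.8,-0.7,1,3,60,2.4,-0.9,1.5,4,60,2.85,-1.08,2,5,60],
)

```text
time_s: 11.95
tool_pos: [0.447, -0.3141, 0.1978]
tool_rot: [-179.9, -0.1, 26.6]
force: [-1.0, 0.3, -1.0]
grip_width: 0.066
grasp_force: 35.0
```

drive_tool(
  moves=[0,0,0.2,1,60,0,0,0.5,2,60,0,0,1,3,60,0,0,1.5,4.1,60,0,0,2,4.1,60],
)

```text
time_s: 12.58
tool_pos: [0.4469, -0.3157, 0.1178]
tool_rot: [-179.9, -0.0, -14.1]
force: [0.5, -0.5, -0.9]
grip_width: 0.0655
grasp_force: 35.0
```

drive_tool(
  moves=[0,0,0.2,0,60,0,0,0.2,0,60],
)

```text
time_s: 12.82
tool_pos: [0.4456, -0.3175, 0.1102]
tool_rot: [-180.0, 0.0, -14.3]
force: [-0.6, -0.2, -1.2]
grip_width: 0.0657
grasp_force: 35.0
```

```bash
python3 -c "
from fit import *
go((.4455,-.315,.015,-14.4),(.4455,-.315,.0075,-14.4))
"
```

```text
at [ 0.4456 -0.3175  0.1102] [-1.7998e+02  3.0000e-02 -1.4290e+01] t 12.82 w 0.0657 f [-0.6 -0.2 -1.2]
(0.4455, -0.315, 0.015, -14.4) -> [-0.015 -0.058  2.38 ] 0.011
(0.4455, -0.315, 0.0075, -14.4) -> [-0.015 -0.058  2.568] 0.011
```

drive_tool(
  moves=[-0.01,-0.05,0.8,0,60,-0.01,-0.05,1.6,0,60,-0.01,-0.05,2.2,0,60,-0.01,-0.05,2.45,0,60,-0.01,-0.05,2.5,0,60],
)

```text
time_s: 13.45
tool_pos: [0.4459, -0.3163, 0.0108]
tool_rot: [180.0, -0.0, -14.4]
force: [-0.1, 0.2, -1.2]
grip_width: 0.0659
grasp_force: 35.0
```

drive_tool(
  moves=[0,0,0.03,0,60,0,0,0.06,0,60,0,0,0.06,0,60],
)

```text
time_s: 13.82
tool_pos: [0.4459, -0.316, 0.0085]
tool_rot: [-180.0, -0.0, -14.4]
force: [-0.6, -0.4, -1.1]
grip_width: 0.0657
grasp_force: 35.0
```

drive_tool(
  moves=[0,0,0.03,0,60,0,0,0.03,0,60],
)

```text
time_s: 14.08
tool_pos: [0.446, -0.3161, 0.0082]
tool_rot: [-179.9, -0.0, -14.4]
force: [-2.6, 3.1, 9.9]
grip_width: 0.0656
grasp_force: 35.0
```

drive_tool(
  moves=[0,0,0.03,0,60,0,0,0.03,0,60],
)

```text
time_s: 14.32
tool_pos: [0.446, -0.3161, 0.0082]
tool_rot: [-179.9, -0.0, -14.4]
force: [-5.9, 6.1, 21.9]
grip_width: 0.0655
grasp_force: 35.0
```

drive_tool(
  moves=[0,0,-0.04,0,66,0,0,-0.04,0,72,0,0,-0.04,0,80,0,0,-0.04,0,87,0,0,-0.04,0,87],
)

```text
time_s: 14.95
tool_pos: [0.4455, -0.316, 0.0071]
tool_rot: [180.0, 0.0, -14.4]
force: [-0.0, -0.2, -0.2]
grip_width: 0.0856
grasp_force: 0.0
```

drive_tool(
  moves=[0,0,-0.5,0,87,0,0,-1.5,0,87,0,0,-3,0,87,0,0,-4.5,0,87,0,0,-5.5,0,87],
)

```text
time_s: 15.58
tool_pos: [0.4457, -0.3173, 0.2313]
tool_rot: [-180.0, -0.2, -14.5]
force: [0.1, 0.6, -0.1]
grip_width: 0.0873
grasp_force: 0.0
```

```bash
python3 -c "
from fit import *
snap('wrist','w6'); snap('top','t6')
go((.44,-.42,.25,76))
P,im,d=cloud('wrist','w6');cv2.imwrite('pics/c6.png',im[:,:,::-1])
rect('wrist','w6','rack',112,.015,.04,(.3,.7,-.45,-.2))
rect('wrist','w6','mat',116,-.01,.010,(.3,.7,-.45,-.2))
"
```

```text
at [ 0.4474 -0.3185  0.2329] [-180.     -0.54  -14.49] t 15.68 w 0.0872 f [-0.1 -0.4 -1. ]
(0.44, -0.42, 0.25, 76) -> [ 0.459  2.504 -0.424] -9.049
rack c 446.0 -317.9 LxW 108.9 66.0 ang -14.6 z 0.0253 4554 x [ 227  125   56   87 4554]
mat c 444.8 -315.2 LxW 130.9 87.8 ang -14.3 z 0.0021 1307 x [ 218  116   70   98 1307]
```

View pics/c6.png

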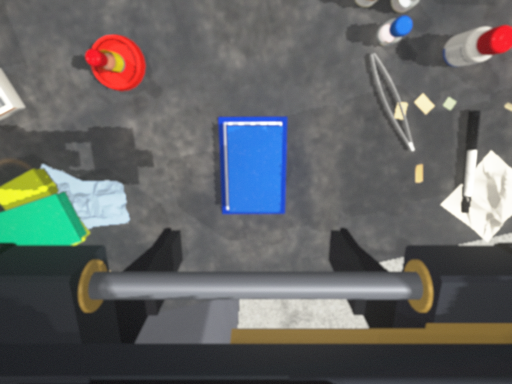

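drive_tool(
  moves=[0,-0.05,1.2,0,87,0,-0.05,2.6,0,87,0,-0.05,4,0,87,0,-0.05,5,0,87,0,-0.05,5.5,0,87],
  squeeze=10,
)

```text
time_s: 16.3
tool_pos: [0.4444, -0.3135, 0.0053]
tool_rot: [-180.0, 0.2, -14.5]
force: [0.3, -0.3, 0.7]
grip_width: 0.087
grasp_force: 0.0
```

drive_tool(
  moves=[0,0,0,0,75,0,0,0,0,64,0,0,0,0,64,0,0,0,0,64,-0.03,0,0,0,64],
)

```text
time_s: 16.92
tool_pos: [0.4471, -0.3152, 0.0089]
tool_rot: [179.9, -0.3, -14.4]
force: [3.0, -2.7, 5.7]
grip_width: 0.0656
grasp_force: 10.0
```

drive_tool(
  moves=[0,0,0,0,64,0,0,0,0,75,0,0,0,0,87,0,0,0,0,87,0,0,-0.3,0,87],
)

```text
time_s: 17.55
tool_pos: [0.4439, -0.313, 0.0187]
tool_rot: [-180.0, 0.1, -14.4]
force: [-0.5, 0.2, 0.1]
grip_width: 0.0865
grasp_force: 0.0
```

drive_tool(
  moves=[0,0,-1,0,87,0,0,-2.2,0,87,0,0,-3.6,0,87,0,0,-5,0,87,0,0,-5,0,87],
)

```text
time_s: 18.18
tool_pos: [0.4469, -0.3158, 0.224]
tool_rot: [-180.0, -0.5, -14.5]
force: [0.4, 0.1, -0.4]
grip_width: 0.0871
grasp_force: 0.0
```

```bash
python3 -c "
from fit import *
snap('wrist','w7')
rect('wrist','w7','rack',112,.015,.04,(.3,.7,-.45,-.2))
rect('wrist','w7','mat',116,-.01,.010,(.3,.7,-.45,-.2))
go((.5,-.15,.24,76),(.46,.03,.24,75))
"
```

```text
rack c 446.4 -316.9 LxW 108.2 65.7 ang -14.6 z 0.0253 4695 x [ 228  127   56   88 4695]
mat c 445.0 -315.3 LxW 130.0 87.7 ang -14.3 z 0.0022 1383 x [ 219  118   70   99 1383]
at [ 0.4458 -0.3145  0.2215] [-179.95   -0.26  -14.44] t 18.23 w 0.0869 f [-1.1  0.6  0. ]
(0.5, -0.15, 0.24, 76) -> [ 0.289 -4.321 -0.458] -9.044
(0.46, 0.03, 0.24, 75) -> [-1.801 -8.43  -0.464] -8.944
```

drive_tool(
  moves=[0.1,-1.0,-0.2,-1,87,0.2,-2.0,-0.4,-2,87,0.3,-3.1,-0.45,-3,87,0.3,-4.3,-0.46,-4,87,-0.2,-5.6,-0.46,-5,87],
)

```text
time_s: 18.85
tool_pos: [0.4926, -0.0936, 0.2363]
tool_rot: [180.0, 0.2, 35.8]
force: [0.6, -0.1, -0.4]
grip_width: 0.0869
grasp_force: 0.0
```

```bash
python3 -c "
from fit import *
go((.46,.03,.24,78))
"
```

```text
at [ 0.4926 -0.0936  0.2363] [1.7998e+02 1.7000e-01 3.5820e+01] t 18.85 w 0.0869 f [ 0.6 -0.1 -0.4]
(0.46, 0.03, 0.24, 78) -> [ 1.148 -2.981 -0.097] -4.218
```

drive_tool(
  moves=[0.3,-0.8,0,-1,87,0.6,-1.6,0,-2,87,0.9,-2.4,0,-3,87,1.15,-2.98,0,-4.2,87,1.15,-2.98,0,-4.2,87],
)

```text
time_s: 19.48
tool_pos: [0.4597, 0.0306, 0.2363]
tool_rot: [-179.9, 0.1, 77.8]
force: [-0.1, 0.1, -0.5]
grip_width: 0.087
grasp_force: 0.0
```

drive_tool(
  moves=[0,0,0,0,87,0,0,0,0,87],
)

```text
time_s: 19.73
tool_pos: [0.4611, 0.0275, 0.2374]
tool_rot: [-180.0, 0.0, 77.4]
force: [0.0, 0.2, 0.5]
grip_width: 0.087
grasp_force: 0.0
```

```bash
python3 -c "
from fit import *
snap('wrist','w8')
rect('wrist','w8','greenR',75,.03,.06,(.3,.6,-.2,.15))
rect('wrist','w8','yelR',30,.01,.04,(.3,.54,-.2,.15))
go()
im=cv2.imread('pics/w8.png')[100:250,180:350]; cv2.imwrite('pics/c8.png',cv2.resize(im,None,fx=3.5,fy=3.5,interpolation=cv2.INTER_CUBIC))
"
```

```text
greenR c 446.3 -28.1 LxW 109.1 65.6 ang -86.3 z 0.0454 4255 x [ 215  167   74   93 4255]
yelR c 492.9 -22.1 LxW 66.3 35.9 ang -78.8 z 0.0223 1184 x [ 270  170   39   54 1184]
at [0.4612 0.0277 0.2375] [-1.7999e+02  2.0000e-02  7.7380e+01] t 19.77 w 0.0868 f [-0.3  0.2 -0.9]
```

View pics/c8.png

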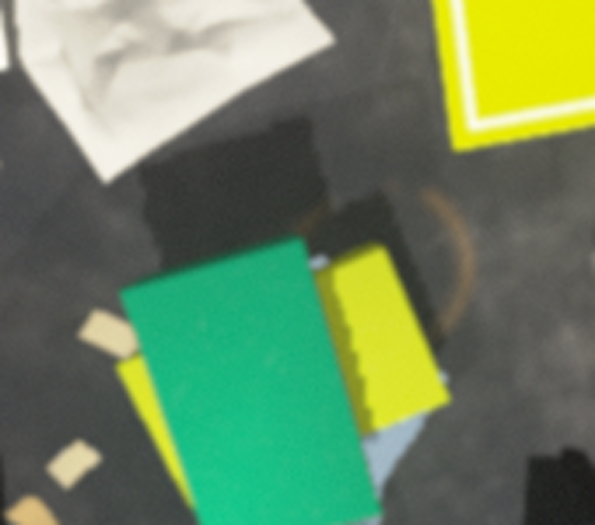

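```bash
python3 -c "
from fit import *
go((.4463,-.0281,.12,93.7),(.4463,-.0281,.0275,93.7))
"
```

```text
at [0.4612 0.0277 0.2375] [-1.7999e+02  2.0000e-02  7.7380e+01] t 19.77 w 0.0868 f [-0.3  0.2 -0.9]
(0.4463, -0.0281, 0.12, 93.7) -> [-1.441 -0.058  2.939] -1.632
(0.4463, -0.0281, 0.0275, 93.7) -> [-1.441 -0.058  5.251] -1.632
```

drive_tool(
  moves=[-0.7,-0.03,0.8,-0.8,87,-1.44,-0.06,2,-1.63,87,-1.44,-0.06,3.3,-1.63,87,-1.44,-0.06,4.3,-1.63,87,-1.44,-0.06,4.8,-1.63,87],
  squeeze=35,
)

```text
time_s: 20.4
tool_pos: [0.445, -0.028, 0.0438]
tool_rot: [-179.9, 0.1, 93.7]
force: [0.8, 0.9, -0.0]
grip_width: 0.0871
grasp_force: 0.0
```

drive_tool(
  moves=[0,0,0.4,0,87,0,0,0.43,0,87,0,0,0.43,0,87],
)

```text
time_s: 20.78
tool_pos: [0.4468, -0.0273, 0.029]
tool_rot: [180.0, 0.0, 93.8]
force: [-0.2, -0.3, 0.3]
grip_width: 0.0871
grasp_force: 0.0
```

drive_tool(
  moves=[0,0,0,0,75,0,0,0,0,60,0,0,0,0,60,0,0,0,0,60],
)

```text
time_s: 21.28
tool_pos: [0.4465, -0.0266, 0.0288]
tool_rot: [180.0, -0.0, 93.9]
force: [-1.7, -0.4, 3.2]
grip_width: 0.0659
grasp_force: 35.0
```

drive_tool(
  moves=[0,0,-0.2,0,60,0,0,-0.6,0,60,0,0,-1.5,0,60,0.5,0.1,-2.8,0,60,1.5,0.3,-4.2,0,60],
)

```text
time_s: 21.9
tool_pos: [0.4538, 0.0289, 0.1931]
tool_rot: [179.9, -0.1, 93.6]
force: [1.5, 0.2, -1.0]
grip_width: 0.0657
grasp_force: 35.0
```

```bash
python3 -c "
from fit import *
go((.46,.12,.28,98))
"
```

```text
at [0.4538 0.0289 0.1931] [ 1.7992e+02 -8.0000e-02  9.3650e+01] t 21.9 w 0.0657 f [ 1.5  0.2 -1. ]
(0.46, 0.12, 0.28, 98) -> [ 2.266  0.303 -2.17 ] -0.435
```

drive_tool(
  moves=[1,0.1,-1,0,60,2,0.3,-2,0,60,2.2,0.3,-2.1,0,60,2.2,0.3,-2.1,0,60,2.2,0.3,-2.1,0,60],
)

```text
time_s: 22.52
tool_pos: [0.4593, 0.1166, 0.2739]
tool_rot: [-179.9, 0.1, 93.7]
force: [0.4, -0.4, -1.2]
grip_width: 0.0657
grasp_force: 35.0
```

```bash
python3 -c "
from fit import *
snap('wrist','w9')
rect('wrist','w9','gM',75,-.01,.015,(.3,.7,.1,.34))
go()
im=cv2.imread('pics/w9.png')[0:170,120:340]; cv2.imwrite('pics/c9.png',cv2.resize(im,None,fx=3.5,fy=3.5,interpolation=cv2.INTER_CUBIC))
"
```

```text
gM c 442.4 254.4 LxW 107.1 65.3 ang 5.7 z 0.0023 3532 x [ 206   23   85   57 3532]
at [0.4593 0.1167 0.2739] [-1.799e+02  4.000e-02  9.373e+01] t 22.57 w 0.0659 f [-0.3 -0.  -1. ]
```

View pics/c9.png

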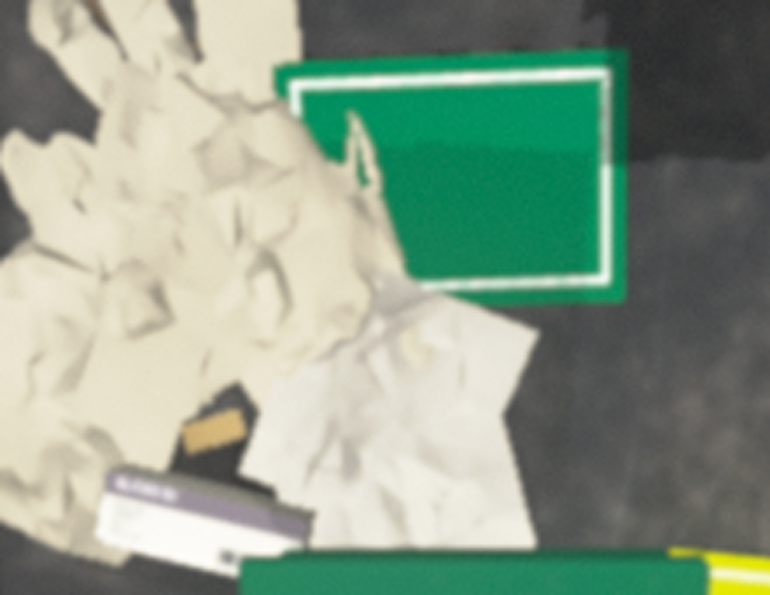

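```bash
python3 -c "
from fit import *
go((.442,.2544,.15,185.5))
"
```

```text
at [0.4593 0.1167 0.2739] [-1.799e+02  4.000e-02  9.373e+01] t 22.57 w 0.0659 f [-0.3 -0.  -1. ]
(0.442, 0.2544, 0.15, 185.5) -> [ 3.466 -0.203  3.096] -9.177
```

drive_tool(
  moves=[0.7,-0.05,0.2,-1,60,1.4,-0.1,0.4,-2,60,2.1,-0.15,0.6,-3,60,2.8,-0.2,0.8,-4,60,3.46,-0.2,1,-5,60],
)

```text
time_s: 23.2
tool_pos: [0.4422, 0.2556, 0.2341]
tool_rot: [-179.9, -0.0, 144.1]
force: [0.7, 0.1, -1.3]
grip_width: 0.0659
grasp_force: 35.0
```

drive_tool(
  moves=[0,0,0.4,-1,60,0,0,0.8,-2,60,0,0,1.2,-3,60,0,0,1.6,-4.17,60,0,0,2,-4.17,60],
)

```text
time_s: 23.82
tool_pos: [0.4425, 0.2548, 0.1539]
tool_rot: [-180.0, -0.0, -174.6]
force: [-2.1, -0.2, -1.5]
grip_width: 0.0655
grasp_force: 35.0
```

drive_tool(
  moves=[0,0,0.5,0,60,0,0,1,0,60,0,0,1,0,60],
)

```text
time_s: 24.2
tool_pos: [0.4414, 0.2546, 0.1133]
tool_rot: [-179.9, -0.2, -174.6]
force: [0.1, -0.6, -0.9]
grip_width: 0.0657
grasp_force: 35.0
```

```bash
python3 -c "
from fit import *
go((.442,.2544,.011,185.5))
"
```

```text
at [0.4414 0.2546 0.1133] [-1.7985e+02 -1.6000e-01 -1.7464e+02] t 24.2 w 0.0657 f [ 0.1 -0.6 -0.9]
(0.442, 0.2544, 0.011, 185.5) -> [-2.200e-02  1.000e-03  2.558e+00] -0.014
```

drive_tool(
  moves=[0,0,0.7,0,60,0,0,1.4,0,60,0,0,1.9,0,60,0,0,2.1,0,60,0,0,2.2,0,60],
)

```text
time_s: 24.82
tool_pos: [0.443, 0.2562, 0.0274]
tool_rot: [180.0, 0.0, -174.5]
force: [-0.7, 0.8, -0.7]
grip_width: 0.0658
grasp_force: 35.0
```

drive_tool(
  moves=[0,0,0.1,0,60,0,0,0.2,0,60,0,0,0.28,0,60,0,0,0.28,0,60],
)

```text
time_s: 25.32
tool_pos: [0.4424, 0.256, 0.0157]
tool_rot: [-180.0, -0.0, -174.4]
force: [0.8, -0.1, -0.5]
grip_width: 0.066
grasp_force: 35.0
```

drive_tool(
  moves=[0,0,0.03,0,60,0,0,0.06,0,60],
)

```text
time_s: 25.58
tool_pos: [0.4425, 0.2561, 0.0134]
tool_rot: [180.0, 0.0, -174.4]
force: [0.2, 0.7, -0.9]
grip_width: 0.0658
grasp_force: 35.0
```

drive_tool(
  moves=[0,-0.035,0.04,0,60,0,-0.035,0.07,0,60,0,-0.035,0.07,0,60],
)

```text
time_s: 25.95
tool_pos: [0.4426, 0.2546, 0.0105]
tool_rot: [-180.0, -0.0, -174.4]
force: [0.1, 0.5, -1.7]
grip_width: 0.0655
grasp_force: 35.0
```

drive_tool(
  moves=[0,0,0.03,0,60,0,0,0.04,0,60],
)

```text
time_s: 26.2
tool_pos: [0.4426, 0.2547, 0.009]
tool_rot: [180.0, -0.0, -174.4]
force: [0.0, -0.3, -1.1]
grip_width: 0.0652
grasp_force: 35.0
```

drive_tool(
  moves=[0,0,0.03,0,60,0,0,0.03,0,60],
)

```text
time_s: 26.45
tool_pos: [0.4427, 0.2547, 0.0088]
tool_rot: [180.0, -0.0, -174.4]
force: [-3.3, -1.3, 9.0]
grip_width: 0.0656
grasp_force: 35.0
```

Contact. I'll release, lift and check.

drive_tool(
  moves=[0,0,-0.02,0,66,0,0,-0.02,0,72,0,0,-0.02,0,80,0,0,-0.02,0,87,0,0,-0.02,0,87],
)

```text
time_s: 27.08
tool_pos: [0.4426, 0.2546, 0.0086]
tool_rot: [-180.0, 0.0, -174.4]
force: [-0.4, 0.8, 0.4]
grip_width: 0.0854
grasp_force: 0.0
```

drive_tool(
  moves=[0,0,-0.5,0,87,0,0,-1.5,0,87,0,0,-3,0,87,0,0,-4.5,0,87,0,0,-5.5,0,87],
)

```text
time_s: 27.7
tool_pos: [0.4433, 0.2549, 0.2317]
tool_rot: [179.8, 0.1, -174.4]
force: [0.8, 0.6, -0.7]
grip_width: 0.0871
grasp_force: 0.0
```

```bash
python3 -c "
from fit import *
snap('wrist','w10')
rect('wrist','w10','rack',75,.015,.04,(.3,.7,.1,.35))
rect('wrist','w10','mat',75,-.01,.010,(.3,.7,.1,.35))
go((.46,.12,.28,94),(.46,.03,.24,90))
im=cv2.imread('pics/w10.png'); cv2.imwrite('pics/c10.png',cv2.resize(im[60:260,150:370],None,fx=3,fy=3,interpolation=cv2.INTER_CUBIC))
"
```

```text
rack c 443.8 253.0 LxW 108.5 65.1 ang 5.8 z 0.0253 4478 x [ 228  123   54   87 4478]
mat c 445.1 254.7 LxW 128.1 86.7 ang 5.3 z 0.0021 696 x [223 115  67  96 696]
at [0.4454 0.2562 0.2361] [ 179.6     0.43 -174.46] t 27.75 w 0.0873 f [2.4 1.7 3.5]
(0.46, 0.12, 0.28, 94) -> [-0.042 -3.417 -1.12 ] 9.154
(0.46, 0.03, 0.24, 90) -> [ 0.183 -5.663 -0.138] 9.554
```

View pics/c10.png

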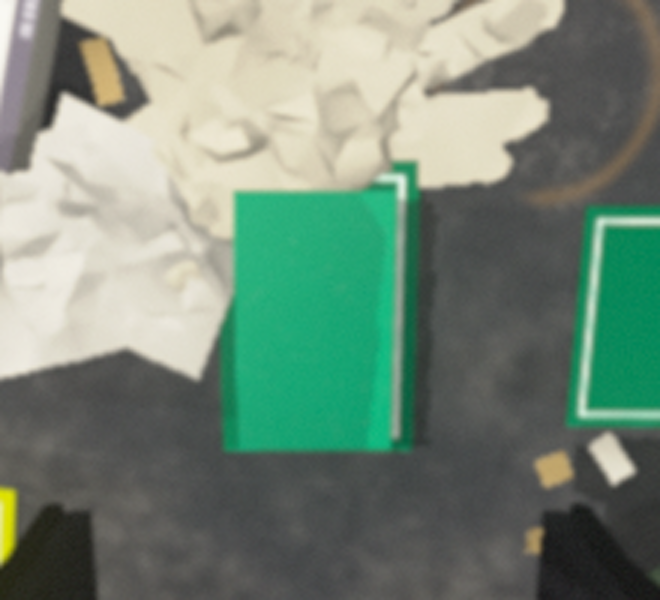

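The crop shows the green rack flat on its mat at (315,320), with a thin strip of white line on the right, about 2 mm off. That's good. Next is yellow.

drive_tool(
  moves=[-0.3,-0.8,0,1,87,-0.5,-1.6,-0.1,2,87,-0.5,-2.6,-0.1,3,87,-0.3,-3.6,-0.1,4,87,0,-4.6,-0.1,5,87],
)

```text
time_s: 28.38
tool_pos: [0.4603, 0.0699, 0.2323]
tool_rot: [-180.0, 0.0, 135.2]
force: [0.1, -0.3, 0.7]
grip_width: 0.0872
grasp_force: 0.0
```

```bash
python3 -c "
from fit import *
go((.47,.03,.24,90))
"
```

```text
at [0.4603 0.0699 0.2323] [-1.7999e+02  2.0000e-02  1.3521e+02] t 28.38 w 0.0872 f [ 0.1 -0.3  0.7]
(0.47, 0.03, 0.24, 90) -> [-0.875 -0.538 -0.192] 4.521
```

drive_tool(
  moves=[-0.3,-0.2,0,1,87,-0.6,-0.4,0,2,87,-0.88,-0.54,-0.2,3,87,-0.88,-0.54,-0.2,4,87,-0.88,-0.54,-0.2,4.5,87],
)

```text
time_s: 29.0
tool_pos: [0.4704, 0.0311, 0.2404]
tool_rot: [-180.0, -0.0, 90.3]
force: [0.4, 0.4, -0.4]
grip_width: 0.0867
grasp_force: 0.0
```

drive_tool(
  moves=[0,0,0,0,87,0,0,0,0,87],
)

```text
time_s: 29.25
tool_pos: [0.4704, 0.0314, 0.2405]
tool_rot: [-180.0, -0.0, 90.6]
force: [-0.1, -0.0, -0.0]
grip_width: 0.0864
grasp_force: 0.0
```

```bash
python3 -c "
from fit import *
snap('wrist','w11')
rect('wrist','w11','yelR',30,.01,.04,(.3,.54,-.2,.15))
go()
K,W,im,d=T('wrist','w11');cv2.imwrite('pics/c11.png',im[:,:,::-1])
"
```

```text
yelR c 457.0 -29.8 LxW 109.1 66.5 ang 11.9 z 0.0223 3841 x [ 199  179   90   61 3841]
at [0.4704 0.0314 0.2405] [-1.7999e+02 -1.0000e-02  9.0640e+01] t 29.3 w 0.0872 f [-1.   0.1 -0. ]
```

```bash
python3 -c "
from fit import *
go((.457,-.0298,.12,11.9),(.457,-.0298,.0065,11.9))
"
```

```text
at [0.4704 0.0314 0.2405] [-1.7999e+02 -1.0000e-02  9.0640e+01] t 29.3 w 0.0872 f [-1.   0.1 -0. ]
(0.457, -0.0298, 0.12, 11.9) -> [-1.528 -0.351  3.012] 7.874
(0.457, -0.0298, 0.0065, 11.9) -> [-1.528 -0.351  5.849] 7.874
```

drive_tool(
  moves=[-0.3,-0.1,0,1,87,-0.6,-0.2,0,2,87,-0.9,-0.3,0,3,87,-1.2,-0.35,0.3,4,87,-1.53,-0.35,1,5,87],
  squeeze=35,
)

```text
time_s: 29.92
tool_pos: [0.4581, -0.0299, 0.2012]
tool_rot: [179.9, -0.2, 40.3]
force: [-0.7, 0.5, -0.6]
grip_width: 0.087
grasp_force: 0.0
```

drive_tool(
  moves=[0,0,0.5,1,87,0,0,1,2,87,0,0,2,2.87,87,0,0,2,2.87,87,0,0,2,2.87,87],
)

```text
time_s: 30.55
tool_pos: [0.4578, -0.0299, 0.1217]
tool_rot: [180.0, -0.1, 12.0]
force: [-0.3, 0.2, 0.5]
grip_width: 0.0871
grasp_force: 0.0
```

```bash
python3 -c "
from fit import *
go((.457,-.0298,.0065,11.9))
"
```

```text
at [ 0.4578 -0.0299  0.1217] [ 1.7998e+02 -7.0000e-02  1.2030e+01] t 30.55 w 0.0871 f [-0.3  0.2  0.5]
(0.457, -0.0298, 0.0065, 11.9) -> [-0.023 -0.008  2.88 ] 0.013
```

drive_tool(
  moves=[-0.02,0,0.8,0,87,-0.02,0,1.6,0,87,-0.02,0,2.3,0,87,-0.02,0,2.7,0,87,-0.02,0,2.85,0,87],
)

```text
time_s: 31.18
tool_pos: [0.4573, -0.0297, 0.0072]
tool_rot: [180.0, -0.1, 12.0]
force: [1.1, 0.0, 0.3]
grip_width: 0.0869
grasp_force: 0.0
```

drive_tool(
  moves=[0,0,0,0,87,0,0,0,0,75,0,0,0,0,60,0,0,0,0,60,0,0,0,0,60],
)

```text
time_s: 31.8
tool_pos: [0.4567, -0.0298, 0.007]
tool_rot: [-180.0, -0.0, 11.9]
force: [-0.5, 0.5, 4.0]
grip_width: 0.0654
grasp_force: 35.0
```

drive_tool(
  moves=[0,0,-0.2,0,60,0,0,-0.7,0,60,0,0,-1.8,0,60,0,-0.5,-3,0,60,0,-1.2,-4.2,0,60],
)

```text
time_s: 32.42
tool_pos: [0.446, 0.0163, 0.1763]
tool_rot: [180.0, -0.0, 11.7]
force: [0.8, 0.8, -1.1]
grip_width: 0.0655
grasp_force: 35.0
```

drive_tool(
  moves=[0.2,-0.8,-1,0.4,60,0.2,-1.5,-2,0.9,60,0.2,-1.5,-3,1.2,60,0.2,-1.5,-3,1.2,60,0.2,-1.5,-3,1.2,60],
)

```text
time_s: 33.05
tool_pos: [0.4415, 0.0767, 0.2939]
tool_rot: [180.0, 0.1, -0.2]
force: [-0.1, 0.4, -0.6]
grip_width: 0.0655
grasp_force: 35.0
```

```bash
python3 -c "
from fit import *
snap('wrist','w12')
rect('wrist','w12','yM',30,-.01,.015,(.5,.75,-.05,.2))
P,im,d=cloud('wrist','w12')
h=cv2.cvtColor(im,cv2.COLOR_RGB2HSV)
w=(h[...,1]<70)&(h[...,2]>150)&(abs(P[...,0]-.603)<.06)&(abs(P[...,1]-.08)<.042)&(P[...,2]<.02)
print(cv2.minAreaRect((P[w][:,:2]*1000).astype(np.float32)))
go((.603,.079,.12,-1))
"
```

```text
yM c 598.2 78.3 LxW 100.3 65.9 ang -1.6 z 0.0023 3989 x [ 228    0   51   82 3989]
((596.2998046875, 78.79417419433594), (72.57279205322266, 103.9511947631836), 87.7144546508789)
at [0.4412 0.0766 0.2934] [ 1.7996e+02  1.1000e-01 -1.6000e-01] t 33.1 w 0.0658 f [ 1.   0.8 -1. ]
(0.603, 0.079, 0.12, -1) -> [ 4.052 -0.074  4.328] 0.084
```

View pics/w12.png

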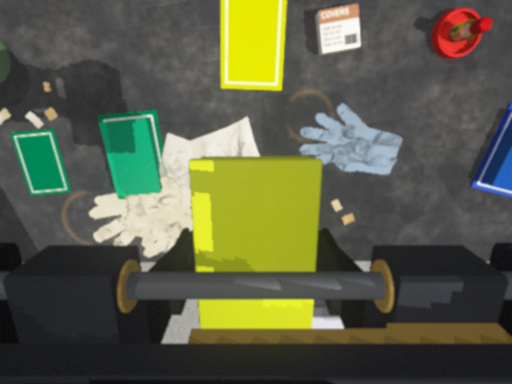

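The picture shows the yellow mat at (253,43), cut off at its far edge, with the rack held below it. The vial is at (460,30), and the green rack is on its mat. That is my last viewed picture, so from here I use numbers only.

drive_tool(
  moves=[0.5,0,0,0,60,1,0,0,0,60,1,0,0,0,60,1,0,0,0,60],
)

```text
time_s: 33.6
tool_pos: [0.4809, 0.0769, 0.2937]
tool_rot: [180.0, 0.1, -0.1]
force: [-0.2, 0.5, -0.9]
grip_width: 0.0653
grasp_force: 35.0
```

```bash
python3 -c "
from fit import *
snap('wrist','w13')
rect('wrist','w13','yM',30,-.01,.015,(.5,.75,-.05,.2))
go((.602,.0785,.12,-1.4))
"
```

```text
yM c 602.4 78.2 LxW 108.8 65.8 ang -2.0 z 0.0022 4037 x [ 229   25   50   86 4037]
at [0.481 0.077 0.294] [ 1.7999e+02  9.0000e-02 -1.3000e-01] t 33.65 w 0.0661 f [ 0.2  0.3 -1.1]
(0.602, 0.0785, 0.12, -1.4) -> [ 3.032 -0.045  4.345] 0.127
```

drive_tool(
  moves=[0.8,-0.01,0.8,0.17,60,1.6,-0.02,1.8,0.17,60,2.4,-0.03,3,0.17,60,3.04,-0.04,4.2,0.17,60,3.04,-0.04,4.8,0.17,60],
)

```text
time_s: 34.28
tool_pos: [0.6025, 0.0784, 0.099]
tool_rot: [179.9, 0.2, -1.8]
force: [-0.6, 0.1, -1.3]
grip_width: 0.0656
grasp_force: 35.0
```

drive_tool(
  moves=[0,0,0.4,0,60,0,0,0.8,0,60,0,0,1,0,60,0,0,1,0,60,0,0,1,0,60],
)

```text
time_s: 34.9
tool_pos: [0.6041, 0.0787, 0.0636]
tool_rot: [-180.0, -0.1, -1.8]
force: [0.2, 1.0, -0.5]
grip_width: 0.0657
grasp_force: 35.0
```

```bash
python3 -c "
from fit import *
go((.6024,.0783,.0105,-1.8))
"
```

```text
at [0.6041 0.0787 0.0636] [-1.7996e+02 -9.0000e-02 -1.8300e+00] t 34.9 w 0.0657 f [ 0.2  1.  -0.5]
(0.6024, 0.0783, 0.0105, -1.8) -> [-0.045  0.012  1.327] -0.003
```

drive_tool(
  moves=[-0.04,0.01,0.5,0,60,-0.04,0.01,0.9,0,60,-0.04,0.01,1.15,0,60,-0.04,0.01,1.28,0,60,-0.04,0.01,1.28,0,60],
)

```text
time_s: 35.52
tool_pos: [0.602, 0.078, 0.0112]
tool_rot: [180.0, -0.0, -1.8]
force: [-0.1, 0.5, -0.2]
grip_width: 0.0655
grasp_force: 35.0
```

drive_tool(
  moves=[0,0,0.03,0,60,0,0,0.03,0,60],
)

```text
time_s: 35.78
tool_pos: [0.6021, 0.0782, 0.0104]
tool_rot: [-180.0, -0.0, -1.8]
force: [0.7, 0.6, -0.5]
grip_width: 0.0656
grasp_force: 35.0
```

drive_tool(
  moves=[0,0,0.03,0,60,0,0,0.03,0,60],
)

```text
time_s: 36.02
tool_pos: [0.6022, 0.0782, 0.0101]
tool_rot: [-180.0, -0.0, -1.8]
force: [-2.3, -0.3, 5.3]
grip_width: 0.0661
grasp_force: 35.0
```

drive_tool(
  moves=[0,0,0.02,0,60,0,0,0.02,0,60],
)

```text
time_s: 36.28
tool_pos: [0.6022, 0.0783, 0.0101]
tool_rot: [-179.9, -0.0, -1.8]
force: [-4.6, -0.5, 10.2]
grip_width: 0.0658
grasp_force: 35.0
```

drive_tool(
  moves=[0,0,-0.03,0,66,0,0,-0.03,0,72,0,0,-0.03,0,80,0,0,-0.03,0,87,0,0,-0.03,0,87],
)

```text
time_s: 36.9
tool_pos: [0.6019, 0.0781, 0.0093]
tool_rot: [180.0, 0.0, -1.8]
force: [0.5, 0.2, 0.2]
grip_width: 0.0854
grasp_force: 0.0
```

drive_tool(
  moves=[0,0,-0.5,0,87,0,0,-1.5,0,87,0,0,-3,0,87,0,0,-4.5,0,87,0,0,-5.5,0,87],
)

```text
time_s: 37.52
tool_pos: [0.603, 0.0776, 0.2343]
tool_rot: [-179.9, -0.3, -1.9]
force: [1.1, 0.5, 0.0]
grip_width: 0.087
grasp_force: 0.0
```

drive_tool(
  moves=[-1,0,0,0,87,-2,0,0,0,87,-2,0,0,0,87,-2,0,0,0,87],
)

```text
time_s: 38.02
tool_pos: [0.5227, 0.0807, 0.2307]
tool_rot: [-179.9, -0.1, -1.8]
force: [-0.2, -0.0, 0.2]
grip_width: 0.0871
grasp_force: 0.0
```

```bash
python3 -c "
from fit import *
snap('wrist','w14')
rect('wrist','w14','yR',30,.015,.04,(.5,.75,-.05,.2))
rect('wrist','w14','yM',30,-.01,.012,(.5,.75,-.05,.2))
snap('top','t14')
rect('top','t14','blueR',112,.015,.04,(.3,.7,-.45,-.2))
rect('top','t14','blueM',116,-.01,.012,(.3,.7,-.45,-.2))
rect('top','t14','greenR',75,.015,.04,(.3,.7,.15,.34))
rect('top','t14','greenM',75,-.01,.012,(.3,.7,.15,.34))
rect('top','t14','vial',0,.04,.08,(.5,.75,-.3,-.1))
a=cv2.imread('pics/t0.png').astype(int);b=cv2.imread('pics/t14.png').astype(int)
for n,(u,v,w) in {'small':(291,155,14),'slide':(235,250,14)}.items():
  print(n,abs(a-b)[v-w:v+w,u-w:u+w].mean())
go()
"
```

```text
yR c 602.4 76.3 LxW 108.9 66.0 ang -1.8 z 0.0253 5603 x [ 226   51   60   99 5603]
yM c 602.1 78.4 LxW 131.9 88.7 ang -2.0 z 0.0021 2011 x [ 217   44   75  112 2011]
blueR c 443.5 -312.0 LxW 109.3 67.8 ang -14.4 z 0.026 1030 x [ 383  192   33   45 1030]
blueM c 445.0 -312.3 LxW 132.2 88.2 ang -14.0 z 0.0031 409 x [377 188  41  54 409]
greenR c 441.6 257.3 LxW 108.8 66.3 ang 5.5 z 0.0268 999 x [171 197  28  43 999]
greenM c 443.1 258.8 LxW 128.4 87.1 ang 5.4 z 0.0036 248 x [168 193  34  51 248]
vial c 600.7 -185.5 LxW 19.1 11.7 ang 52.0 z 0.0472 26 x [348 150   8   8  26]
small 39.37329931972789
slide 64.47789115646259
at [0.5229 0.0805 0.23  ] [ 1.7998e+02 -8.0000e-02 -1.8800e+00] t 38.12 w 0.0869 f [ 0.9  0.1 -0.8]
```

Every rack is within about 2 mm. The carton differences are probably the arm blocking the view, so I'll move it aside and recheck.

drive_tool(
  moves=[0,-1.3,0,0,87,0,-2.6,0,0,87,0,-4,0,0,87,0,-5.5,0,0,87,0,-7,0,0,87],
)

```text
time_s: 38.75
tool_pos: [0.5318, 0.3624, 0.2289]
tool_rot: [179.9, -0.0, -1.9]
force: [0.5, -0.6, 0.6]
grip_width: 0.087
grasp_force: 0.0
```

drive_tool(
  moves=[0,-1.3,0,0,87,0,-2.6,0,0,87,0,-4,0,0,87,0,-4,0,0,87,0,-4,0,0,87],
)

```text
time_s: 39.38
tool_pos: [0.5369, 0.5197, 0.2279]
tool_rot: [179.8, -0.0, -1.9]
force: [0.9, -1.2, -0.2]
grip_width: 0.087
grasp_force: 0.0
```

```bash
python3 -c "
from fit import *
o=snap('top','t15')
a=cv2.imread('pics/t0.png');b=cv2.imread('pics/t15.png')
for n,(u,v,w) in {'small':(291,155,14),'slide':(235,250,14)}.items():
  A=a[v-w:v+w,u-w:u+w].astype(np.float32).mean(2);B=b[v-w:v+w,u-w:u+w].astype(np.float32).mean(2)
  print(n,abs(A-B).mean(),cv2.phaseCorrelate(A,B))
rect('top','t15','yR',30,.015,.04,(.5,.75,-.05,.2)); rect('top','t15','yM',30,-.01,.012,(.5,.75,-.05,.2))
rect('top','t15','blueR',112,.015,.04,(.3,.7,-.45,-.2)); 
rect('top','t15','cap',0,.04,.08,(.5,.75,-.3,-.1)); rect('top','t15','stand',0,-.01,.02,(.5,.75,-.3,-.1))
print(o['tool_pos'],o['force'],o['time_s'])
"
```

```text
small 1.0642009 ((0.018444803034649127, 0.04512401648530684), 1.0100604791111416)
slide 1.0833329 ((-0.03296037252152395, -0.0038443776374617045), 0.9982659465736813)
yR c 598.9 81.6 LxW 108.3 65.0 ang -0.8 z 0.0265 978 x [238 139  25  40 978]
yM c 601.5 82.3 LxW 133.6 88.0 ang -0.9 z 0.003 469 x [234 136  33  48 469]
blueR c 443.7 -312.0 LxW 108.9 67.6 ang -14.2 z 0.026 1037 x [ 383  192   33   45 1037]
cap c 601.2 -185.6 LxW 18.2 11.0 ang 56.4 z 0.0479 22 x [347 150   9   8  22]
stand c 606.2 -189.9 LxW 64.9 60.0 ang -45.7 z 0.0062 345 x [338 145  24  23 345]
[0.53693924 0.51972092 0.22794102] [ 0.89255582 -1.24060264 -0.17191548] 39.375
```

The cartons haven't moved, and all the racks and the vial are in place.

```bash
python3 -c "
from cell import env
print(env.sign_off())"
```

```text
the job is handed in; nothing more can be done
None
```

The job is handed in at about 39 s: the vial stands upright in the red stand, the blue, green and yellow racks lie flat on their own mats about 2 mm off the centre of each outline, and neither carton moved.

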